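Load a sorbent tube and draw an air sample to the set mark

ROBOT

A 6-joint arm with a two-finger parallel gripper is mounted at the origin on a cart in front of the work surface, level with it; the furniture and walls round the work are solid. World frame = base frame: x ahead of the robot, y to its left, z up, the work surface at z = 0. Lengths are in m, angles in rad, forces in N, time in s.
With the tool pointing down it reaches from about 0.275 to 0.875 m from the base axis. Payload 12.5 kg.
Tool frame: the origin (TCP) lies at the very end of the fingers, on their centre line; the grasp point (between the pads) lies 19 mm behind it (env.tcp_to_grasp is the z of the grasp point in the tool frame, in m); z points along the fingers, y is the line along which they close (so a half turn about z gives the same grasp; the last joint's range is limited). The gripper opens to 85 mm and grips with 20 to 120 N. Pads are 22 mm wide; open, the fingers measure 114 mm over their backs; the gripper's body (76 mm by 85 mm) begins 54 mm behind the grasp point. The pads swing forward as they close: fully open they stand 13 mm farther back than shut.
Start: joints at [-1.404, 0.351, 1.652, -0, 1.139, -0.085], TCP at [0.137, -0.533, 0.231] pointing down, gripper open.
Joint ranges: [-2.75, 2.75], [-0.79, 2.1], [0.01, 2.65], [-1.57, 4.71], [0.07, 3.14], [-2.87, 2.87]. Speed limits (rad/s): [2.22, 2.22, 2.79, 3.14, 3.14, 3.14].

INTERFACE

Orientations are given as a rotation vector (axis times angle).
In Python, from bench import env gives the robot as it stands.
- The arm moves only by the tool jog_arm, never from a script. Its argument "deltas" is a list that holds one entry, the list of rows, each a list of 7 numbers: the shift along the tool's x, y, z in units of 40 mm (1.0 is 40 mm), then the turn, a rotation vector about the tool's x, y, z in degrees, then the finger opening in mm, from 0 to 85.4. A call has exactly 10 rows; each row shifts and turns the commanded pose from where the row before left it, along the tool's axes as they then stand; what a row does not reach is not made up. A row lasts 1/10 s, in which the tool goes at most 50 mm and 8.59 degrees, less where a joint would pass 70% of its speed; a pose out of reach is approached as far as the arm can. A call is refused whole if a number of a shift passes 1 or a number of a turn 8.59, either way. A call with a gripper value outside its range is refused whole. The fingers move at their own pace and stop on an object; "squeeze" is the grip in N (left out, the last holds). Time passes only in rows, so rows that do not move let the fingers close, or fill a call up. It gives the time, the measured TCP pose, the force, the opening and the grip force at its end, in the units of the state.
- env.get_state(): the state, without advancing time (a new reading comes with each control period).
- env.capture(name): name is "scene" or "top"; returns the picture (400x640x3 uint8, blue, green, red); there is no depth.
- env.camera_model(name): a dict with "vertical_fov" (degrees; the focal length in pixels is half the picture's height over the tangent of half this angle, whatever the lens; pixels are square), "cx", "cy" (the principal point, pixels), "k1" (the pictures are not rectified: a ray, as slopes to the right and down, at radius r is drawn at 1 + k1 r^2 times it, then the intrinsics apply), "extrinsics" (4x4, takes a point from camera to world coordinates). Camera axes: x right, y up, looking along -z (the intrinsics and any distortion apply to the point x, -y, -z); pixel columns grow to the right and rows downward; lengths in m; the calibration is good to about 2 mm. A picture is of the moment at which its call begins. camera_model takes no time and is no camera call.
- env.close_job(): hands the job in; it is judged then, once.
Trained networks look in the newest picture that a camera, given by its name, has taken for a name from the list of things; names that differ only in an ending like _2 or _b are one class to them, and where a whole thing is asked for, a point or a joint stands for the part that bears it (a point fixed in the world has none). Each returns a list of dicts, best first, with "score" (0 to 1); they miss things now and then, are a little off and sometimes report something else, mostly with a low value. They report only what shows in the picture. A call takes as long as a camera call.
- env.find_in(camera, name): "centre" ([x, y, z] in m, in world coordinates, good to about 4 mm: the middle of the surface that is visible of it).
- env.regions_of(camera, name): "mask" (400x640 bool, what is visible of it).
The state is a dict: "t": time; "qpos": joint angles; "dq": joint speeds; "joint_torque": joint torques, N m; "ee_pos": TCP position; "ee_rot": TCP orientation; "ft_force": force on the tool from outside, world axes, zero at the start; "torque": the same for the moment, N m; "finger_gap": finger opening in m; "gripper_force": force on a finger pad.
Only numpy, scipy, OpenCV 4.12 (cv2) and the standard library are available. Lean on these libraries where they do the work, as an engineer would, in place of code of your own. Each camera call takes 0.05 s, during which the arm holds its last target. There are 200 camera calls.

TASK

Take the fresh sorbent tube, the glass tube with the green band, out of the red rack and slide it down into the black tube holder of the hand pump until it is fully home; only then pull the pump's T-handle straight up against its spring until the white disc on its rod is level with the tip of the red pointer, without pulling well past it or shifting the pointer. Finish while holding the handle there, steady and still gripped, because the spring would blow the sample back through the tube if it were let go. Leave the two used tubes with orange bands standing in the rack and do not disturb the bottle, the strip rack or the blue-capped tube.

Things in the scene. Friction and masses are not known exactly. Their poses are not given: they have to be found in the camera images.
- fresh_tube: the fresh sorbent tube: glass with black charcoal filling, 9 mm diameter, 115 mm long, 14 g, with a GREEN band 2 to 18 mm below its top. Stands upright in one cell of the rack. Origin: centre of its lower end; z runs along the tube to its top. Its foot is tapered to 6 mm over the last 3 mm
- used_tube_0: a used sorbent tube, same shape and size but with an ORANGE band, standing in the rack; origin at the centre of its lower end; stays there
- used_tube_1: the other used sorbent tube with an ORANGE band, standing in the rack; origin at the centre of its lower end; stays there
- rack: red microtube rack, 67 mm (x) by 226 mm (y), 28 mm high, does not move on the bench; origin: centre of its underside. Its cells are 11 mm square, open at the top, with a floor 3 mm above the bench. The three sorbent tubes stand in its middle row (along its y axis), at least 65 mm apart, rising 90 mm above it; two white microtubes sit in its outer rows near its +y end and rise about 15 mm above it
- pump: hand sampling pump, fixed to the bench: white base 110 mm (x) by 200 mm (y), 18 mm high; origin: centre of its underside. On it at y = -20 mm: upright barrel (52 mm wide, 132 mm high) with rod and T-handle on its axis; at y = +75 mm: the black tube holder (31 mm wide at its mouth); at y = -82 mm: upright aluminium scale (14 mm wide, 206 mm high) with the red pointer
- holder_seat (a point): the seat at the bottom of the tube holder's bore, on its vertical axis, where the tube's lower end rests when fully home (24 mm above the bench). The bore is 10.6 mm wide and 55 mm deep, with a flared mouth 10 mm high above it; a seated tube stands 50 mm out of the mouth. Axes as the pump's
- holder_mouth (a point): centre of the holder's flared mouth, on the bore's axis, 65 mm above the seat; the mouth is about 21 mm wide inside and narrows to the bore over 10 mm
- pump_handle: pump rod with its black T-bar, 15 mm thick, 42 mm long along the pump's y axis; origin: the bar's centre, 178 mm above the bench when home. Slides straight up 62 mm to an end stop; its spring pulls it down with 3.5 N at home, 1.4 N more per 10 mm, plus 1.5 N weight. Stem 13 to 26 mm wide; disc top 36 mm below the bar's centre. Pinch the bar across the pump's x axis
- disc_edge (a point): a point at half the thickness of the white indicator disc (46 mm diameter, 5 mm thick, on the rod), on its rim next to the pointer; 38.5 mm below the handle bar's centre, moves up with the handle
- pointer_tip (a point): the tip of the red pointer, at half its thickness of 3 mm, 2.8 mm beside the disc's rim; it stands clamped on the scale 24 to 50 mm above the disc's rest height, set anew each time, and must not be shifted
- wide_bottle: pale wide-mouth bottle with a white cap, 62 mm diameter, 102 mm high, standing behind the pump; origin: centre of its underside; leave alone
- strip_rack: dark low holder with grey tube strips, 22x82x18 mm; origin: centre of its underside; leave alone
- conical_tube: lying plastic tube with a blue cap, 21x120x21 mm; origin: under its middle; leave alone

How it is judged:
On the way, in this order (a step that is already met when the one before it is completed fails the run):
1. the fresh tube stands fully home in the tube holder, let go (z of fresh_tube in the frame of holder_seat below 0.004 m and horizontal distance between fresh_tube and holder_seat below 0.004 m and angle between fresh_tube's own z axis and vertical below 0.15 rad and contact force between the fingers and fresh_tube below 0.05 N), for 0.2 s.
2. the handle is gripped and the rod pulled out until the disc is level with the pointer (z of disc_edge in the frame of pointer_tip between -0.004 and 0.004 m and contact force between the fingers and pump_handle above 3 N), for 0.3 s.
At the end, for the whole second after the job is handed in: Fresh tube home in the holder (lower end within 4 mm of the seat, upright within 0.15 rad); disc within 4 mm of the pointer tip's height and still, handle gripped by the fingers (over 3 N); both used tubes standing in the rack within 15 mm of their start (all of step 2 and z of fresh_tube in the frame of holder_seat below 0.004 m and horizontal distance between fresh_tube and holder_seat below 0.004 m and angle between fresh_tube's own z axis and vertical below 0.15 rad and linear speed of pump_handle below 0.01 m/s and distance of each of used_tube_0, used_tube_1 from where it was at the start of the episode below 0.015 m and angle between each of used_tube_0, used_tube_1's own z axis and vertical below 0.2 rad); the arm keeps its last pose, push and grip.
It fails at once if the handle is pulled (rod out more than 8 mm) while the fresh tube is not home in the holder (z of pump_handle in the frame of pump above 0.186 m and not (z of fresh_tube in the frame of holder_seat below 0.004 m and horizontal distance between fresh_tube and holder_seat below 0.004 m and angle between fresh_tube's own z axis and vertical below 0.15 rad)).
It fails at once if the rod is pulled too far: the disc goes more than 8 mm above the pointer tip (z of disc_edge in the frame of pointer_tip above 0.008 m).
It fails at once if the pointer is shifted by more than 3 mm (distance of pointer_tip from where it was at the start of the episode above 0.003 m).
It fails at once if a used tube is lifted or pushed out of the rack (distance of any of used_tube_0, used_tube_1 from where it was at the start of the episode above 0.02 m).
It fails at once if the bottle, strip rack or blue-capped tube is disturbed (moved more than 20 mm) (distance of any of wide_bottle, strip_rack, conical_tube from where it was at the start of the episode above 0.02 m).
It also fails if it takes over 58 s, if anything falls off the work surface, if the arm or the gripper's body presses on something with over 40 N, if the wrist force passes 120 N, or if a joint passes its speed limit or range.

## Working session

There is one attempt and no reset: what is moved stays moved. The work goes in short steps, Python scripts to look and compute and a tool call to move; the robot and the scene stay as the last step left them, time stands still between calls to the robot, and variables do not carry over. Pictures are saved under pics/ and viewed, at most 10 in all, crops included, and the job is handed in when it is done.

Besides the shell and the picture viewer there is one more tool, called after "Request:" as name([rows], argument=value, ...), one row to a line, values as JSON. jog_arm: Moves the arm, as the interface text tells. Its arguments: {"type":"object","properties":{"deltas":{"type":"array"},"squeeze":{"type":"number"}},"required":["deltas"]}

```bash
mkdir -p pics; ls
cat > h.py <<'E'
import numpy as np, cv2
from bench import env
def cam(n):
    m=env.camera_model(n); f=200/np.tan(np.radians(m["vertical_fov"])/2)
    return m,f,np.array(m["extrinsics"])
def ray(n,u,v):
    m,f,E=cam(n); d=np.array([(u-m["cx"])/f,(v-m["cy"])/f]); s=d.copy()
    for _ in range(20): s=d/(1+m["k1"]*(s@s))
    w=E[:3,:3]@np.array([s[0],-s[1],-1]); return E[:3,3],w
def at_z(n,u,v,z):
    o,w=ray(n,u,v); return o+w*(z-o[2])/w[2]
def proj(n,p):
    m,f,E=cam(n); q=E[:3,:3].T@(np.array(p)-E[:3,3]); s=np.array([q[0],-q[1]])/-q[2]
    return s*(1+m["k1"]*(s@s))*f+[m["cx"],m["cy"]]
def tri(ps):
    A=np.zeros((3,3));b=np.zeros(3)
    for n,u,v in ps:
        o,w=ray(n,u,v); w=w/np.linalg.norm(w); P=np.eye(3)-np.outer(w,w); A+=P;b+=P@o
    return np.linalg.solve(A,b)
E
python3 - <<'E'
from h import *
np.set_printoptions(precision=4,suppress=True)
for n in("scene","top"):
    cv2.imwrite(f"pics/{n}0.png",env.capture(n)); print(n,cam(n)[2],cam(n)[1],env.camera_model(n)["k1"])
    for k in("fresh_tube","used_tube_0","rack","pump","holder_mouth","pump_handle","disc_edge","pointer_tip","wide_bottle","strip_rack","conical_tube"):
        print(n,k,[(np.round(d["centre"],4).tolist(),round(d["score"],2)) for d in env.find_in(n,k)[:3]])
s=env.get_state(); print(s["t"],s["ee_pos"],s["ee_rot"],s["ft_force"],env.tcp_to_grasp)
E
```

```text
pics
scene [[-0.8974  0.1864 -0.3999  0.1007]
 [-0.4405 -0.4293  0.7884  0.8885]
 [-0.0247  0.8837  0.4674  0.6787]
 [ 0.      0.      0.      1.    ]] 426.40118007278625 0.033678136298645564
scene fresh_tube []
scene used_tube_0 [([0.5024, -0.1564, 0.0328], 0.64)]
scene rack [([0.4781, 0.222, 0.0311], 0.75)]
scene pump [([0.5059, -0.1559, 0.0297], 0.7)]
scene holder_mouth [([0.4997, -0.1562, 0.033], 0.68)]
scene pump_handle []
scene disc_edge [([0.5124, -0.1739, 0.153], 0.61)]
scene pointer_tip []
scene wide_bottle [([0.7109, -0.0726, 0.0608], 0.87)]
scene strip_rack [([0.4723, 0.2618, 0.0739], 0.59)]
scene conical_tube [([0.4504, -0.3861, 0.01], 0.66), ([0.5017, 0.1153, 0.0705], 0.29)]
top [[-0.015   0.9921 -0.1246  0.4159]
 [-0.9999 -0.015   0.0009 -0.0175]
 [-0.001   0.1246  0.9922  1.312 ]
 [ 0.      0.      0.      1.    ]] 390.5756802532792 -0.07848875740793546
top fresh_tube []
top used_tube_0 [([0.5078, -0.1612, 0.0209], 0.73)]
top rack [([0.4985, 0.1817, 0.0252], 0.81)]
top pump [([0.5116, -0.1566, 0.0123], 0.62)]
top holder_mouth [([0.5077, -0.1606, 0.021], 0.74)]
top pump_handle [([0.5111, -0.1805, 0.1408], 0.65)]
top disc_edge [([0.5132, -0.181, 0.1456], 0.73)]
top pointer_tip []
top wide_bottle [([0.7152, -0.0854, 0.0969], 0.76)]
top strip_rack [([0.5802, -0.3626, 0.0125], 0.62), ([0.5099, -0.1594, 0.0193], 0.32)]
top conical_tube [([0.4577, -0.3868, 0.0144], 0.67), ([0.5121, -0.1817, 0.1416], 0.65)]
1.2 [ 0.1371 -0.5326  0.2313] [-3.1167 -0.3944  0.    ] [-0.5282  0.5038  0.0636] -0.0187
```

View pics/scene0.png

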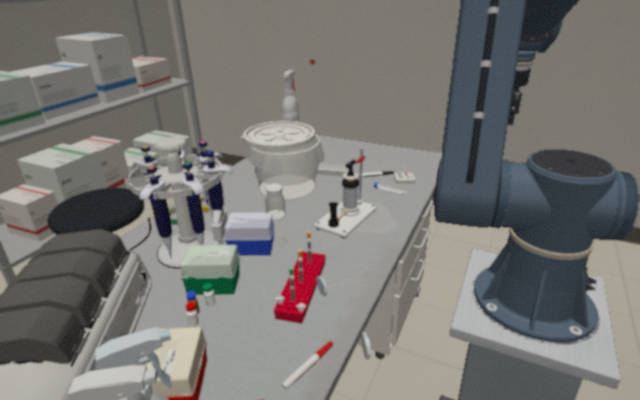

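View pics/top0.png

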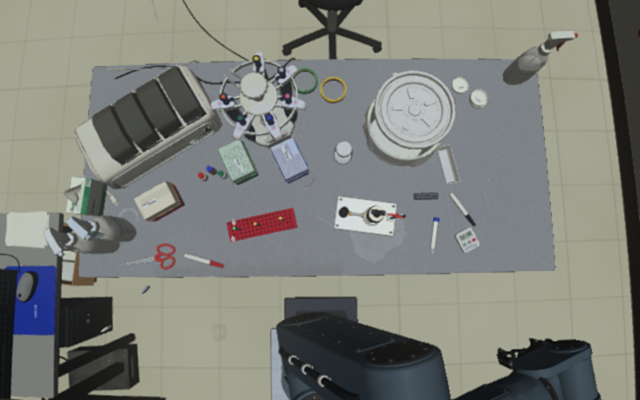

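The scene view shows the pump near (347,200) and the rack near (302,285). The top view shows the rack at (262,224) and the pump at (366,215). I'll enlarge these areas to pick out features.

Run:
```python
from h import *
s=cv2.imread("pics/scene0.png");t=cv2.imread("pics/top0.png")
def up(i,x,y,w,h,k):
    c=cv2.resize(i[y:y+h,x:x+w],None,fx=k,fy=k,interpolation=cv2.INTER_CUBIC)
    for j in range(0,w,10): cv2.line(c,(j*k,0),(j*k,8 if (x+j)%50 else 20),(0,255,255),1)
    for j in range(0,h,10): cv2.line(c,(0,j*k),(8 if (y+j)%50 else 20,j*k),(0,255,255),1)
    return c
a=up(s,270,220,70,100,6);b=up(s,315,140,60,100,6)
cv2.imwrite("pics/s1.png",np.hstack([a,b][:2])[:600,:800])
a=up(t,220,195,100,50,8);b=up(t,330,190,100,50,8)
c=np.vstack([a[:300],b[:300]]);c=np.vstack([up(t,220,200,100,48,8)[:300],up(t,325,190,100,50,8)[:300]])
cv2.imwrite("pics/t1.png",c[:600,:800])
```

```text
(no output)
```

View pics/s1.png

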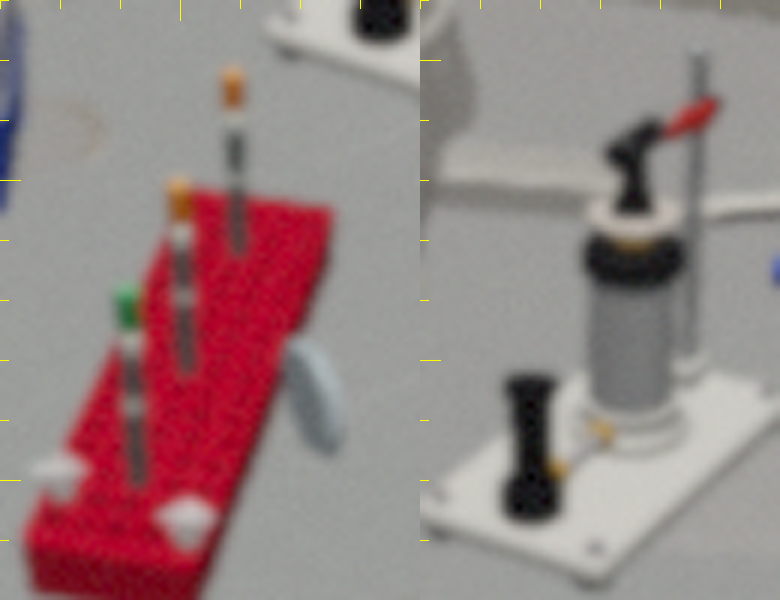

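View pics/t1.png

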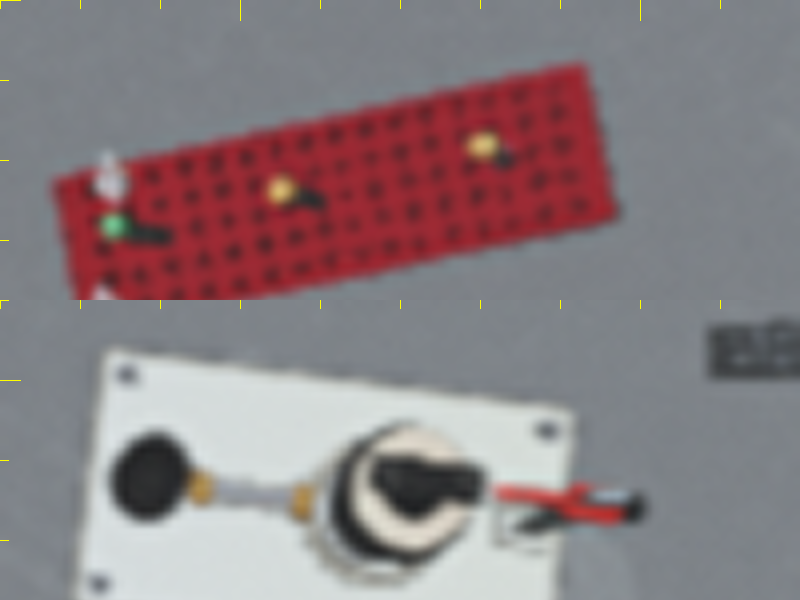

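Fresh tube (green) top: scene ~(291,268), top ~(234,228). Handle bar: scene ~(351,164), top ~(378.5,213). Pointer tip: scene ~(356,162), top ~(387,214). Holder mouth: scene ~(333,179.7), top ~(344,212).

Run:
```python
from h import *
np.set_printoptions(precision=4,suppress=True)
t=cv2.imread("pics/top0.png");s=cv2.imread("pics/scene0.png")
h=cv2.cvtColor(t,cv2.COLOR_BGR2HSV)
def cen(m): y,x=np.nonzero(m); return x.mean(),y.mean(),len(x)
def box(m,x,y,w,hh):
    z=np.zeros_like(m);z[y:y+hh,x:x+w]=m[y:y+hh,x:x+w];return z
g=box((cv2.inRange(h,(45,60,60),(85,255,255))),222,215,25,25);gc=cen(g);print("green",gc,at_z("top",*gc[:2],.117))
def rect(m,z):
    c=max(cv2.findContours(m,cv2.RETR_EXTERNAL,cv2.CHAIN_APPROX_NONE)[0],key=cv2.contourArea)[:,0]
    P=np.array([at_z("top",u,v,z)[:2] for u,v in c.astype(float)],np.float32)
    r=cv2.minAreaRect(P);print(r, cv2.boxPoints(r));return r
rd=cv2.morphologyEx(box(cv2.inRange(h,(170,120,60),(180,255,255))|box(cv2.inRange(h,(0,120,60),(6,255,255)),0,0,640,400),215,200,90,50),cv2.MORPH_CLOSE,np.ones((3,3)))
print("rack");rect(rd,.028)
wh=cv2.morphologyEx(box(cv2.inRange(t,(185,185,185),(255,255,255)),328,190,80,55),cv2.MORPH_CLOSE,np.ones((3,3)))
print("base");rect(wh,.018)
for n,p in dict(green_s=("scene",291.3,268.3,.117),tubefoot_s=("scene",292.8,300.5,.028),mouth_t=("top",343.6,212,.089),mouth_s=("scene",333.2,180,.089),bar_t=("top",378.4,212.6,.185),bar_s=("scene",351.2,163.5,.182)).items(): print(n,at_z(*p))
print("ptr",tri([("top",386.8,213.8),("scene",356.3,161.8)]))
print("bar",tri([("top",378.4,212.6),("scene",351.2,163.5)]))
for n,u,v in(("used0",254.6,223.4),("used1",279.9,217.9)): print(n,at_z("top",u,v,.118))
print("used_s",at_z("scene",299.6,250.5,.118),at_z("scene",308.4,232,.118))
```

```text
green (np.float64(234.25), np.float64(227.75), 8) [0.4767 0.2528 0.117 ]
rack
((0.49127599596977234, 0.18337443470954895), (0.06530056893825531, 0.22315555810928345), 11.56192398071289) [[0.4369 0.2861]
 [0.4817 0.0675]
 [0.5456 0.0806]
 [0.5009 0.2992]]
base
((0.5164919495582581, -0.16011148691177368), (0.19454418122768402, 0.10458622127771378), 81.8006362915039) [[ 0.4509 -0.2489]
 [ 0.5544 -0.2638]
 [ 0.5821 -0.0713]
 [ 0.4786 -0.0564]]
green_s [0.4752 0.2575 0.117 ]
tubefoot_s [0.476  0.2578 0.028 ]
mouth_t [ 0.5228 -0.085   0.089 ]
mouth_s [ 0.5894 -0.2258  0.089 ]
bar_t [ 0.5111 -0.1806  0.185 ]
bar_s [ 0.5084 -0.1703  0.182 ]
ptr [ 0.5074 -0.2073  0.1727]
bar [ 0.5122 -0.1817  0.1767]
used0 [0.4892 0.1899 0.118 ]
used1 [0.505  0.1121 0.118 ]
used_s [0.4886 0.1937 0.118 ] [0.5048 0.1168 0.118 ]
```

Request:
jog_arm([
  [[0,0,0,0,0,-8.5,60],[0,0,0,0,0,-8.5,60],[0,0,0,0,0,-8.5,60],[0,0,0,0,0,-8.5,60],[0,0,0,0,0,-8.5,60],[0,0,0,0,0,-8.5,60],[0,0,0,0,0,-8.5,60],[0,0,0,0,0,-8.5,60],[0,0,0,0,0,-8.5,60],[0,0,0,0,0,-8.5,60]],
], squeeze=25)

```text
t: 2.2
ee_pos: [0.137, -0.5326, 0.2313]
ee_rot: [2.024, 2.403, -0.0]
ft_force: [0.1, -0.3, -0.4]
finger_gap: 0.0601
gripper_force: 0.0
```

Request:
jog_arm([
  [[0,0,0,0,0,-2.2,60],[0.7,0.5,0,0,0,0,60],[0.7,0.5,0,0,0,0,60],[0.7,0.5,0,0,0,0,60],[0.7,0.5,0,0,0,0,60],[0.7,0.5,0,0,0,0,60],[0.7,0.5,0,0,0,0,60],[0.7,0.5,0,0,0,0,60],[0.7,0.5,0,0,0,0,60],[0.7,0.5,0,0,0,0,60]],
])

```text
t: 3.2
ee_pos: [0.2629, -0.2483, 0.2314]
ee_rot: [1.985, 2.434, -0.0]
ft_force: [0.4, -0.8, -0.4]
finger_gap: 0.06
gripper_force: 0.0
```

Request:
jog_arm([
  [[0.7,0.5,0,0,0,0,60],[0.7,0.5,0,0,0,0,60],[0.7,0.5,0,0,0,0,60],[0.7,0.5,0,0,0,0,60],[0.7,0.5,0,0,0,0,60],[0.7,0.5,0,0,0,0,60],[0.7,0.5,0,0,0,0,60],[0.7,0.5,0,0,0,0,60],[0.7,0.5,0,0,0,0,60],[0.7,0.5,0,0,0,0,60]],
])

```text
t: 4.2
ee_pos: [0.4025, 0.0666, 0.2315]
ee_rot: [1.984, 2.435, 0.001]
ft_force: [0.7, -1.0, 0.7]
finger_gap: 0.06
gripper_force: 0.0
```

```bash
cat >> h.py <<'E'
from scipy.spatial.transform import Rotation as R
def plan(p):
    s=env.get_state(); M=R.from_rotvec(s["ee_rot"]); d=M.inv().apply(np.array(p)-s["ee_pos"])/.04
    ax=M.as_matrix(); print("units",np.round(d,2),"mm",np.round(d*40,1),"pos",np.round(s["ee_pos"],4),"yaw_x",np.degrees(np.arctan2(ax[1,0],ax[0,0])).round(2),"z",ax[:,2].round(4),"t",s["t"],"q",np.round(s["qpos"],3)); return d
E
python3 -c "
from h import *
plan([.4765,.2555,.2])
print(at_z('scene',333.2,203.2,.089))"
```

```text
units [4.25 2.77 0.79] mm [170.1 110.6  31.5] pos [0.4025 0.0666 0.2315] yaw_x 101.64 z [ 6.e-04 -0.e+00 -1.e+00] t 4.2 q [ 0.05   0.086  1.991 -0.     1.064 -0.153]
[ 0.52860592 -0.08692344  0.089     ]
```

Request:
jog_arm([
  [[0.6,0.4,0.1,0,0,0,60],[0.6,0.4,0.1,0,0,0,60],[0.6,0.4,0.1,0,0,0,60],[0.6,0.4,0.1,0,0,0,60],[0.6,0.4,0.1,0,0,0,60],[0.6,0.4,0.1,0,0,0,60],[0.6,0.37,0.1,0,0,0,60],[0.05,0,0.1,0,0,0,60],[0,0,0,0,0,0,60],[0,0,0,0,0,0,60]],
])

```text
t: 5.2
ee_pos: [0.476, 0.2532, 0.1993]
ee_rot: [-1.985, -2.435, 0.001]
ft_force: [0.6, 0.1, 0.3]
finger_gap: 0.0599
gripper_force: 0.0
```

Run:
```python
from h import *
plan([.4765,.2555,.079])
a=env.capture("scene");b=env.capture("top")
k=6
c1=cv2.resize(a[220:320,265:330],None,fx=k,fy=k,interpolation=3);c2=cv2.resize(b[195:265,205:270],None,fx=k,fy=k,interpolation=3)
c2=cv2.copyMakeBorder(c2,0,600-c2.shape[0],0,0,0);cv2.imwrite("pics/a2.png",np.hstack([c1,c2]))
```

```text
units [0.05 0.03 3.01] mm [  2.2   1.  120.3] pos [0.476  0.2532 0.1993] yaw_x 101.61 z [-4.e-04 -3.e-04 -1.e+00] t 5.2 q [ 0.403  0.367  1.713 -0.     1.061  0.2  ]
```

View pics/a2.png

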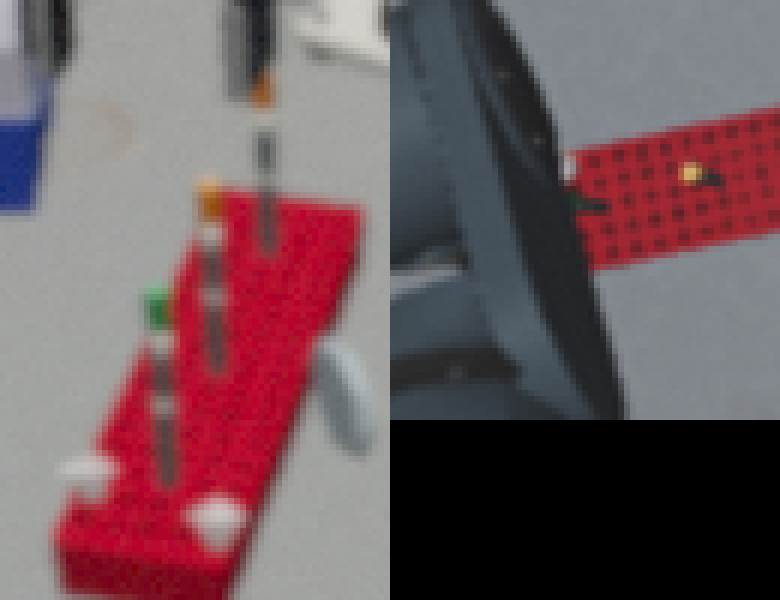

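The two fingers (ends near scene (273,231) and (304,237)) straddle the line above the green tube top at ~(291,268). I'm descending.

Request:
jog_arm([
  [[0.05,0.03,0.4,0,0,0,50],[0,0,0.4,0,0,0,50],[0,0,0.4,0,0,0,50],[0,0,0.4,0,0,0,50],[0,0,0.4,0,0,0,50],[0,0,0.4,0,0,0,50],[0,0,0.3,0,0,0,50],[0,0,0.3,0,0,0,50],[0,0,0,0,0,0,50],[0,0,0,0,0,0,50]],
])

```text
t: 6.3
ee_pos: [0.4773, 0.256, 0.0796]
ee_rot: [1.985, 2.435, 0.0]
ft_force: [-0.3, -0.9, 0.7]
finger_gap: 0.0499
gripper_force: 0.0
```

Run:
```python
from h import *
plan([.4765,.2555,.079])
a=env.capture("scene")
print(proj("scene",[.4765,.2555,.079]),proj("scene",[.4765,.2555,.118]))
cv2.imwrite("pics/a3.png",cv2.resize(a[220:320,250:350],None,fx=6,fy=6,interpolation=3))
```

```text
units [-0.01 -0.02  0.01] mm [-0.4 -0.8  0.6] pos [0.4773 0.256  0.0796] yaw_x 101.62 z [ 2.e-04  1.e-04 -1.e+00] t 6.3 q [ 0.406  0.541  1.792 -0.     0.808  0.204]
[292.04699341 281.70113374] [291.2036633  267.25203307]
```

View pics/a3.png

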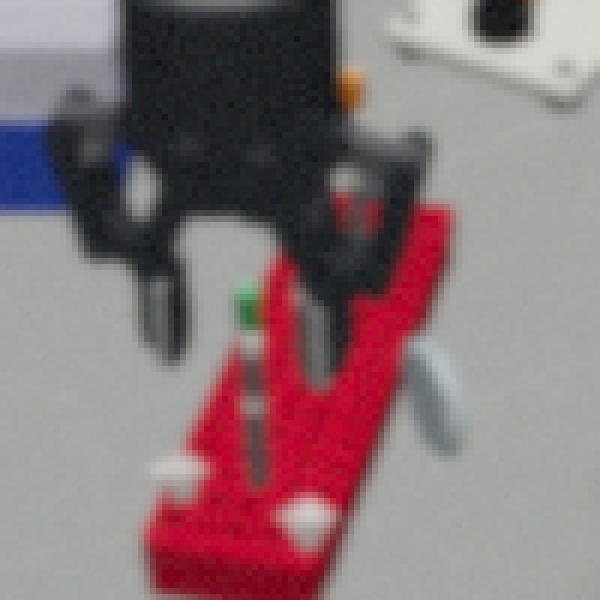

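The tube stands between the pads (tips at about (172,360) and (320,385) in the crop, tube at (250,340)). I'm closing and lifting.

Request:
jog_arm([
  [[0,0,0,0,0,0,20],[0,0,0,0,0,0,0],[0,0,0,0,0,0,0],[0,0,0,0,0,0,0],[0,0,0,0,0,0,0],[0,0,0,0,0,0,0],[0,0,0,0,0,0,0],[0,0,0,0,0,0,0],[0,0,0,0,0,0,0],[0,0,0,0,0,0,0]],
], squeeze=30)

```text
t: 7.35
ee_pos: [0.4773, 0.2562, 0.0796]
ee_rot: [1.985, 2.435, 0.001]
ft_force: [0.0, 0.2, 5.0]
finger_gap: 0.0079
gripper_force: 29.6
```

Request:
jog_arm([
  [[0,0,-0.2,0,0,0,0],[0,0,-0.3,0,0,0,0],[0,0,-0.4,0,0,0,0],[0,0,-0.4,0,0,0,0],[0,0,-0.5,0,0,0,0],[0,0,-0.5,0,0,0,0],[0,0,-0.5,0,0,0,0],[0,0,-0.5,0,0,0,0],[0,0,-0.3,0,0,0,0],[0,0,0,0,0,0,0]],
])

```text
t: 8.35
ee_pos: [0.4776, 0.2563, 0.2251]
ee_rot: [1.984, 2.434, 0.004]
ft_force: [-0.0, -0.0, -0.0]
finger_gap: 0.0079
gripper_force: 29.3
```

Run:
```python
from h import *
plan([.527,-.0865,.21])
a=env.capture("scene")
p=env.get_state()["ee_pos"]
for dz in(.039,0,-.076): print(dz,proj("scene",p+[0,0,dz]))
cv2.imwrite("pics/a4.png",cv2.resize(a[190:320,240:350],None,fx=4.5,fy=4.5,interpolation=3))
```

```text
units [-8.64 -0.52  0.37] mm [-345.7  -20.8   14.8] pos [0.4776 0.2563 0.2251] yaw_x 101.63 z [ 0.0028  0.0012 -1.    ] t 8.35 q [0.407 0.342 1.681 0.    1.116 0.204]
0.039 [287.30170405 208.36075867]
0 [288.29958794 225.14377939]
-0.076 [290.1223862  255.91717628]
```

View pics/a4.png

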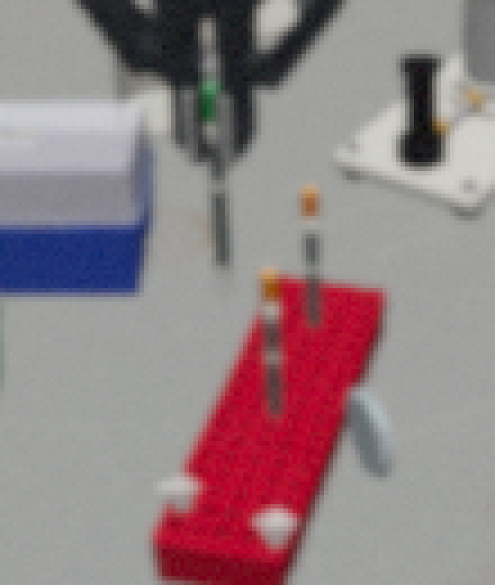

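The tube is in hand and vertical: green band at about (286,212) and foot near (290,255), both where they should be. The used tubes are still standing. Now to the holder.

Request:
jog_arm([
  [[0,0,0,0,0,6.6,0],[0,0,0,0,0,6.6,0],[0,0,0,0,0,6.6,0],[-0.4,0.1,0,0,0,0,0],[-0.7,0.2,0,0,0,0,0],[-0.7,0.2,0,0,0,0,0],[-0.7,0.2,0,0,0,0,0],[-0.7,0.2,0,0,0,0,0],[-0.7,0.2,0,0,0,0,0],[-0.7,0.2,0,0,0,0,0]],
])

```text
t: 9.4
ee_pos: [0.5018, 0.0645, 0.2225]
ee_rot: [-2.371, -2.06, 0.002]
ft_force: [0.3, -0.3, -0.4]
finger_gap: 0.0079
gripper_force: 29.2
```

Request:
jog_arm([
  [[-0.7,0.2,0,0,0,0,0],[-0.7,0.2,0,0,0,0,0],[-0.7,0.2,0,0,0,0,0],[-0.7,0.2,0,0,0,0,0],[-0.6,0.2,0,0,0,0,0],[-0.3,0.1,0,0,0,0,0],[0,0,0.3,0,0,0,0],[0,0,0.3,0,0,0,0],[0,0,0,0,0,0,0],[0,0,0,0,0,0,0]],
])

```text
t: 10.4
ee_pos: [0.5246, -0.0853, 0.1987]
ee_rot: [-2.372, -2.058, 0.001]
ft_force: [-0.0, 0.3, 0.0]
finger_gap: 0.0079
gripper_force: 29.2
```

Run:
```python
from h import *
plan([.527,-.0865,.16])
a=env.capture("scene");b=env.capture("top")
cv2.imwrite("pics/b_top.png",b)
p=env.get_state()["ee_pos"]
for dz in(.039,.029,0,-.076): print(dz,proj("scene",p+[0,0,dz]))
print("mouth",proj("scene",[.527,-.0865,.089]))
cv2.imwrite("pics/a5.png",cv2.resize(a[140:240,290:390],None,fx=6,fy=6,interpolation=3))
```

```text
units [-0.02  0.07  0.97] mm [-0.9  2.6 38.7] pos [ 0.5246 -0.0853  0.1987] yaw_x 81.91 z [-1.2e-03  4.0e-04 -1.0e+00] t 10.4 q [-0.249  0.355  1.733  0.     1.055 -0.108]
0.039 [334.14255438 154.87619889]
0.029 [334.1434105  158.32587788]
0 [334.14638791 168.1704336 ]
-0.076 [334.15736369 192.90180669]
mouth [333.65749926 203.37529908]
```

View pics/a5.png

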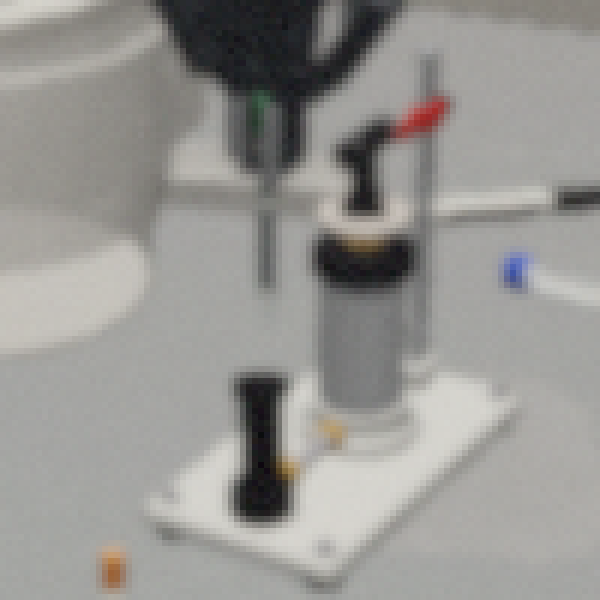

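Tube column is ≈334.2 px and the mouth's is ≈333.3, so the correction is about +2.6 mm along tool y, matching the plan. I'm applying it and lowering with force checks.

Request:
jog_arm([
  [[-0.01,0.07,0,0,0,0,0],[0,0,0.2,0,0,0,0],[0,0,0.2,0,0,0,0],[0,0,0.2,0,0,0,0],[0,0,0.2,0,0,0,0],[0,0,0.1,0,0,0,0],[0,0,0.05,0,0,0,0],[0,0,0.05,0,0,0,0],[0,0,0,0,0,0,0],[0,0,0,0,0,0,0]],
])

```text
t: 11.5
ee_pos: [0.5277, -0.087, 0.1595]
ee_rot: [2.374, 2.057, 0.0]
ft_force: [0.8, -0.6, -0.6]
finger_gap: 0.0082
gripper_force: 29.2
```

Request:
jog_arm([
  [[0,0,0.05,0,0,0,0],[0,0,0.05,0,0,0,0],[0,0,0.03,0,0,0,0],[0,0,0.02,0,0,0,0],[0,0,0,0,0,0,0],[0,0,0,0,0,0,0],[0,0,0,0,0,0,0],[0,0,0,0,0,0,0],[0,0,0,0,0,0,0],[0,0,0,0,0,0,0]],
])

```text
t: 12.5
ee_pos: [0.5276, -0.087, 0.1533]
ee_rot: [-2.374, -2.057, -0.0]
ft_force: [-0.2, 2.3, 1.1]
finger_gap: 0.0075
gripper_force: 29.4
```

Request:
jog_arm([
  [[0.03,0,0,0,0,0,0],[0,0,0,0,0,0,0],[0,0,0.03,0,0,0,0],[0,0,0.03,0,0,0,0],[0,0,0.03,0,0,0,0],[0,0,0.03,0,0,0,0],[0,0,0.03,0,0,0,0],[0,0,0,0,0,0,0],[0,0,0,0,0,0,0],[0,0,0,0,0,0,0]],
])

```text
t: 13.5
ee_pos: [0.5277, -0.0858, 0.1472]
ee_rot: [-2.374, -2.057, 0.0]
ft_force: [-1.5, 1.5, -0.8]
finger_gap: 0.0076
gripper_force: 29.2
```

Request:
jog_arm([
  [[0.02,-0.015,0,0,0,0,0],[0,0,0.05,0,0,0,0],[0,0,0.05,0,0,0,0],[0,0,0.05,0,0,0,0],[0,0,0.05,0,0,0,0],[0,0,0.05,0,0,0,0],[0,0,0,0,0,0,0],[0,0,0,0,0,0,0],[0,0,0,0,0,0,0],[0,0,0,0,0,0,0]],
])

```text
t: 14.5
ee_pos: [0.5274, -0.085, 0.1374]
ee_rot: [2.374, 2.057, 0.0]
ft_force: [0.4, -0.3, 0.2]
finger_gap: 0.008
gripper_force: 29.3
```

Request:
jog_arm([
  [[0,0,0.1,0,0,0,0],[0,0,0.1,0,0,0,0],[0,0,0.1,0,0,0,0],[0,0,0.1,0,0,0,0],[0,0,0.1,0,0,0,0],[0,0,0,0,0,0,0],[0,0,0,0,0,0,0],[0,0,0,0,0,0,0],[0,0,0,0,0,0,0],[0,0,0,0,0,0,0]],
])

```text
t: 15.5
ee_pos: [0.5274, -0.0849, 0.1174]
ee_rot: [2.374, 2.057, 0.0]
ft_force: [0.4, -0.5, -0.3]
finger_gap: 0.0076
gripper_force: 29.3
```

Request:
jog_arm([
  [[0,0,0.1,0,0,0,0],[0,0,0.1,0,0,0,0],[0,0,0.1,0,0,0,0],[0,0,0.05,0,0,0,0],[0,0,0.03,0,0,0,0],[0,0,0,0,0,0,0],[0,0,0,0,0,0,0],[0,0,0,0,0,0,0],[0,0,0,0,0,0,0],[0,0,0,0,0,0,0]],
])

```text
t: 16.5
ee_pos: [0.5273, -0.0849, 0.1022]
ee_rot: [2.374, 2.057, 0.0]
ft_force: [0.2, -0.0, -0.7]
finger_gap: 0.0084
gripper_force: 29.3
```

Creeping down until the seat pushes back.

Request:
jog_arm([
  [[0,0,0.03,0,0,0,0],[0,0,0.03,0,0,0,0],[0,0,0.02,0,0,0,0],[0,0,0,0,0,0,0],[0,0,0,0,0,0,0],[0,0,0,0,0,0,0],[0,0,0,0,0,0,0],[0,0,0,0,0,0,0],[0,0,0,0,0,0,0],[0,0,0,0,0,0,0]],
])

```text
t: 17.5
ee_pos: [0.528, -0.0851, 0.1003]
ee_rot: [2.373, 2.057, 0.002]
ft_force: [-3.5, 1.0, 15.6]
finger_gap: 0.0081
gripper_force: 31.7
```

15.6 N at exactly the expected height (TCP 0.100), so the tube is home. I'll ease off, release and rise.

Request:
jog_arm([
  [[0,0,-0.03,0,0,0,0],[0,0,0,0,0,0,40],[0,0,0,0,0,0,40],[0,0,0,0,0,0,40],[0,0,0,0,0,0,40],[0,0,-0.3,0,0,0,40],[0,0,-0.5,0,0,0,40],[0,0,-0.8,0,0,0,40],[0,0,-0.8,0,0,0,40],[0,0,-0.8,0,0,0,40]],
])

```text
t: 18.5
ee_pos: [0.5271, -0.0849, 0.2303]
ee_rot: [2.374, 2.057, 0.0]
ft_force: [0.3, -0.6, -0.4]
finger_gap: 0.0403
gripper_force: 0.0
```

Run:
```python
from h import *
b=np.array([.5136,-.1797]);plan([*b,.235])
a=env.capture("scene")
for n,p in dict(top=[.5274,-.085,.139],mouth=[.5274,-.085,.089],bar=[*b,.178]).items(): print(n,proj("scene",p))
cv2.imwrite("pics/a6.png",cv2.resize(a[140:240,290:390],None,fx=6,fy=6,interpolation=3))
```

```text
units [-2.39  0.   -0.12] mm [-95.8   0.1  -4.7] pos [ 0.5271 -0.0849  0.2303] yaw_x 81.83 z [ 5.e-04 -1.e-04 -1.e+00] t 18.5 q [-0.247  0.322  1.695  0.     1.124 -0.104]
top [333.29186267 187.91646537]
mouth [333.31737728 203.58216275]
bar [350.69021342 163.28308207]
```

View pics/a6.png

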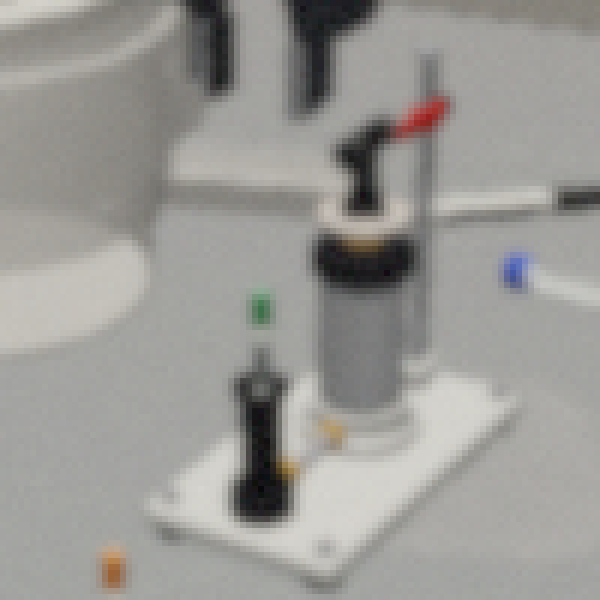

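The tube top projects at (333.3,187.9) when seated and is seen at about (333.5,188.7), so it is seated and free. Next I go over the handle, refining the pointer height from the early pictures.

Request:
jog_arm([
  [[-0.3,0,0,0,0,0,45],[-0.4,0,0,0,0,0,45],[-0.4,0,0,0,0,0,45],[-0.4,0,0,0,0,0,45],[-0.4,0,0,0,0,0,45],[-0.3,0,0,0,0,0,45],[-0.19,0,0,0,0,0,45],[0,0,0.3,0,0,0,45],[0,0,0,0,0,0,45],[0,0,0,0,0,0,45]],
])

```text
t: 19.55
ee_pos: [0.5136, -0.179, 0.2155]
ee_rot: [-2.373, -2.057, 0.001]
ft_force: [0.1, -0.7, 0.4]
finger_gap: 0.0446
gripper_force: 0.0
```

Run:
```python
from h import *
from scipy.optimize import least_squares
plan([.5136,-.1797,.163])
# disc rim / pointer in initial scene image
t=[.5099,-.2053]
for z in(.163,.168,.173,.178,.183,.19): print(z,proj("scene",[*t,z]).round(1),proj("top",[*t,z]).round(1))
a=cv2.imread("pics/scene0.png");b=cv2.imread("pics/top0.png")
ha=lambda i:((i[...,2].astype(int)-np.maximum(i[...,0],i[...,1]))>45)
m=ha(a);y,x=np.nonzero(m[145:175,345:380]);print("scene red",[(i+345,j+145) for i,j in zip(x,y)])
m=ha(b);y,x=np.nonzero(m[205:225,380:415]);print("top red",[(i+380,j+205) for i,j in zip(x,y)])
print("disc rest", proj("scene",[.5136,-.1797,.142]))
A=cv2.resize(a[145:190,340:380],None,fx=13,fy=13,interpolation=3)
cv2.imwrite("pics/a7.png",A)
```

```text
units [-0.02  0.    1.31] mm [-0.7  0.2 52.5] pos [ 0.5136 -0.179   0.2155] yaw_x 81.86 z [-1.e-03  6.e-04 -1.e+00] t 19.55 q [-0.421  0.357  1.684  0.     1.101 -0.279]
0.163 [354.9 164.9] [385.7 213.5]
0.168 [355.  163.4] [385.9 213.4]
0.173 [355.  161.8] [386.2 213.2]
0.178 [355.1 160.3] [386.5 213.1]
0.183 [355.1 158.7] [386.8 212.9]
0.19 [355.2 156.5] [387.2 212.7]
scene red [(np.int64(362), np.int64(156)), (np.int64(363), np.int64(156)), (np.int64(360), np.int64(157)), (np.int64(361), np.int64(157)), (np.int64(362), np.int64(157)), (np.int64(363), np.int64(157)), (np.int64(358), np.int64(158)), (np.int64(359), np.int64(158)), (np.int64(360), np.int64(158)), (np.int64(361), np.int64(158)), (np.int64(362), np.int64(158)), (np.int64(363), np.int64(158)), (np.int64(357), np.int64(159)), (np.int64(358), np.int64(159)), (np.int64(359), np.int64(159)), (np.int64(360), np.int64(159)), (np.int64(361), np.int64(159)), (np.int64(362), np.int64(159)), (np.int64(363), np.int64(159)), (np.int64(357), np.int64(160)), (np.int64(358), np.int64(160)), (np.int64(359), np.int64(160)), (np.int64(36
[... 934 characters left out ...]
(392), np.int64(215)), (np.int64(393), np.int64(215)), (np.int64(394), np.int64(215)), (np.int64(395), np.int64(215)), (np.int64(396), np.int64(215)), (np.int64(397), np.int64(215)), (np.int64(398), np.int64(215)), (np.int64(395), np.int64(216)), (np.int64(396), np.int64(216)), (np.int64(397), np.int64(216)), (np.int64(398), np.int64(216)), (np.int64(399), np.int64(216)), (np.int64(400), np.int64(216)), (np.int64(401), np.int64(216)), (np.int64(402), np.int64(216)), (np.int64(397), np.int64(217)), (np.int64(398), np.int64(217)), (np.int64(399), np.int64(217)), (np.int64(400), np.int64(217)), (np.int64(401), np.int64(217)), (np.int64(402), np.int64(217))]
disc rest [350.4709926  174.50037274]
```

View pics/a7.png

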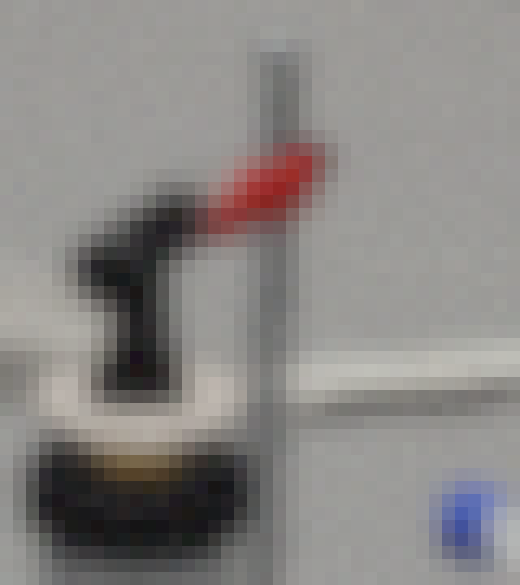

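Pointer tip in the crop is at (200,222), which is ≈(355,161.8) in the picture, so z ≈ 0.173. I'll refine this numerically along the pointer's line and grip the handle meanwhile.

Request:
jog_arm([
  [[0,0,0.2,0,0,0,45],[0,0,0.3,0,0,0,45],[0,0,0.3,0,0,0,45],[0,0,0.2,0,0,0,45],[0,0,0.2,0,0,0,45],[0,0,0.1,0,0,0,45],[0,0,0,0,0,0,45],[0,0,0,0,0,0,45],[0,0,0,0,0,0,45],[0,0,0,0,0,0,45]],
], squeeze=60)

```text
t: 20.55
ee_pos: [0.5139, -0.1796, 0.1644]
ee_rot: [2.374, 2.057, 0.0]
ft_force: [-0.6, 0.1, 0.6]
finger_gap: 0.0453
gripper_force: 0.0
```

Run:
```python
from h import *
from scipy.optimize import brentq
plan([.5136,-.1797,.163])
ax=np.array([.5138,-.1795]);yd=np.array([.1425,.9898])
def P(d,z): return proj("scene",[*(ax-yd*d),z])
cv2.imwrite("pics/c1.png",env.capture("scene"))
for f in("scene0","c1"):
    a=cv2.imread(f"pics/{f}.png").astype(float); r=a[...,2]-np.maximum(a[...,0],a[...,1]); r[r<15]=0
    for u in range(352,367):
        v=np.arange(148,172);w=r[148:172,u]
        if w.sum()<40: print(f,u,"-",w.sum());continue
        vc=(w*v).sum()/w.sum()
        # solve d,z : u,v on pump symmetry plane
        from scipy.optimize import fsolve
        s=fsolve(lambda q:P(q[0],q[1])-[u,vc],[.04,.173]); print(f,u,round(vc,2),int(w.sum()),"d,z",s.round(4))
```

```text
units [-0.   -0.01  0.04] mm [-0.1 -0.3  1.4] pos [ 0.5139 -0.1796  0.1644] yaw_x 81.83 z [ 6.e-04 -3.e-04 -1.e+00] t 20.55 q [-0.422  0.42   1.732  0.     0.989 -0.279]
scene0 352 - 0.0
scene0 353 - 0.0
scene0 354 - 0.0
scene0 355 161.17 75 d,z [0.0262 0.175 ]
scene0 356 161.07 189 d,z [0.0323 0.1731]
scene0 357 160.54 302 d,z [0.0384 0.1726]
scene0 358 159.88 385 d,z [0.0445 0.1724]
scene0 359 159.37 421 d,z [0.0508 0.1718]
scene0 360 159.11 453 d,z [0.057  0.1703]
scene0 361 158.81 471 d,z [0.0634 0.169 ]
scene0 362 158.23 431 d,z [0.0697 0.1686]
scene0 363 157.77 310 d,z [0.0761 0.1678]
scene0 364 157.4 128 d,z [0.0826 0.1667]
scene0 365 - 0.0
scene0 366 - 0.0
c1 352 - 0.0
c1 353 - 0.0
c1 354 - 0.0
c1 355 - 0.0
c1 356 - 0.0
c1 357 - 0.0
c1 358 - 0.0
c1 359 - 0.0
c1 360 - 0.0
c1 361 - 0.0
c1 362 158.44 82 d,z [0.0698 0.1679]
c1 363 158.41 88 d,z [0.0763 0.1656]
c1 364 - 0.0
c1 365 - 0.0
c1 366 - 0.0
```

Request:
jog_arm([
  [[0,0,0.05,0,0,0,45],[0,0,0,0,0,0,25],[0,0,0,0,0,0,0],[0,0,0,0,0,0,0],[0,0,0,0,0,0,0],[0,0,0,0,0,0,0],[0,0,0,0,0,0,0],[0,0,0,0,0,0,0],[0,0,0,0,0,0,0],[0,0,0,0,0,0,0]],
], squeeze=60)

```text
t: 21.6
ee_pos: [0.5134, -0.1795, 0.1622]
ee_rot: [-2.374, -2.057, 0.001]
ft_force: [-5.5, 0.4, 5.2]
finger_gap: 0.0132
gripper_force: 58.5
```

Run:
```python
from h import *
ax=np.array([.5138,-.1795])
a=cv2.imread("pics/scene0.png").astype(int)
print(a[168:182,340:362,1])
print("R-B"); print((a[...,2]-a[...,0])[168:182,340:362])
c=np.array([proj("scene",[ax[0]+.023*np.cos(t),ax[1]+.023*np.sin(t),.1395]) for t in np.linspace(0,6.28,60)])
i,j=c[:,0].argmin(),c[:,0].argmax();print("extremes",c[i],c[j],"v range mid",c[:,1].min(),c[:,1].max())
```

```text
[[168 171 168 167 164 159 142 115  81  48  28  47  88 126 148 155 153 151
  145 131 111 111]
 [172 169 172 171 170 167 162 145 111  65  32  46  81 124 146 154 154 154
  142 130 114 114]
 [166 167 167 170 172 174 170 152 113  65  35  42  81 119 145 155 154 153
  143 126 113 120]
 [152 155 158 163 167 169 165 144 106  55  34  39  73 110 142 153 153 153
  143 129 116 118]
 [132 134 141 149 156 160 153 129  88  41  17  31  59 103 141 160 159 153
  145 129 117 126]
 [122 126 137 153 164 168 152 115  62  31  23  28  46  99 146 170 171 164
  152 135 123 136]
 [125 127 141 164 177 177 153 106  59  40  38  34  52  96 147 176 180 175
  157 136 126 137]
 [129 135 148 168 181 178 159 125  93  85  77  80  92 116 151 176 183 176
  159 134 120 130]
 [142 141 151 163 175 178 170 153 144 136 138 138 142 150 167 179 179 167
  147 120 111 119]
 [151 150 147 147 151 163 171 171 169 170 171 173 171 168 169 169 161 149
  134 115 110 117]
 [156 149 142 124 118 130 145 155 161 166 166 171 165 159 147 138 128 124
  119 113 109 117]
 [154 145 126  96  75  78  99 118 130 135 140 139 133 122 104  94  82  89
  1
[... 588 characters left out ...]
4  6  8 12 11 10  9  7  6  3  5]
 [ 8  6 11 12 14 13 14 12  4  2  1  2  2  9 13 14 15 12 10  6  1  3]
 [ 5  8 10 12 14 14 13 11  6  6  7  7  7  8 14 14 15 13 13  4  1  4]
 [ 4  5  9 12 15 14 12 13 14 12 12 13 12 14 15 15 14 12  9  3  0  4]
 [ 4  3  5  8 12 14 14 15 16 15 15 15 15 15 14 14 14 10  6  2  2  2]
 [ 3  2  5  5  7 11 16 17 18 18 16 15 17 17 13 12 10  6  4  0 -1  1]
 [ 4  4  0  3  3  9 15 21 26 28 24 24 24 20 16  7  9  6  1  3  0  0]
 [ 1  3  2  4  1  4 14 27 39 44 45 42 38 30 16 10  3  2 -4  1  2  2]
 [ 5  4  0 -2 -4  3  6 18 31 42 44 39 36 26  9  2 -1 -3  1  1 -1  3]]
extremes [342.55824265 175.35822008] [358.20679804 175.39034834] v range mid 172.01128925462163 178.65854301084474
```

Image heights read ~0.5 px high against the known disc height, so the pointer is at z≈0.1725 and I should raise ≈33 mm (TCP z ≈ 0.195). Gap 13 mm at 58 N means the bar is gripped. Pulling 30 mm first.

Request:
jog_arm([
  [[0,0,-0.05,0,0,0,0],[0,0,-0.1,0,0,0,0],[0,0,-0.1,0,0,0,0],[0,0,-0.1,0,0,0,0],[0,0,-0.1,0,0,0,0],[0,0,-0.1,0,0,0,0],[0,0,-0.1,0,0,0,0],[0,0,-0.1,0,0,0,0],[0,0,0,0,0,0,0],[0,0,0,0,0,0,0]],
])

```text
t: 22.6
ee_pos: [0.5134, -0.1795, 0.1921]
ee_rot: [-2.374, -2.057, 0.001]
ft_force: [-5.0, -1.7, -8.5]
finger_gap: 0.0127
gripper_force: 58.4
```

Run:
```python
from h import *
plan([.5134,-.1795,.1952]);s=env.get_state();print(s["ft_force"],s["finger_gap"],s["gripper_force"])
a=env.capture("scene");cv2.imwrite("pics/c2.png",a);b=env.capture("top");cv2.imwrite("pics/c2t.png",b)
a=a.astype(int)
print(a[155:185,338:370,1]);r=a[...,2]-np.maximum(a[...,0],a[...,1]);print("red");print(r[152:168,350:370])
b=b.astype(int);r=b[...,2]-np.maximum(b[...,0],b[...,1]);print((r[205:225,380:412]>40).sum())
for z in(.1665,.1695,.1725): print(z,proj("scene",[.5138,-.1795,z]))
```

```text
units [-0.   -0.   -0.08] mm [-0.  -0.  -3.1] pos [ 0.5134 -0.1795  0.1921] yaw_x 81.83 z [-8.e-04  2.e-04 -1.e+00] t 22.6 q [-0.422  0.385  1.708 -0.     1.05  -0.279]
[-4.99203428 -1.70440596 -8.46814563] 0.012742198631162507 58.44436789979227
[[165 166 165 166 161 140 112  74  50  37  43  40  62  82  98  88  61  45
   53  86 122 135 126 112 110 127 142 154 164 166 167 166]
 [166 164 166 166 161 148 127  85  55  32  19  32  57  83  96  86  62  44
   62  94 122 129 120 102  90  90 112 139 159 163 165 164]
 [166 166 167 166 164 157 141 106  68  43  37  27  54  83  93  88  64  61
   80 101 117 117  99  85  66  61  99 135 156 163 165 166]
 [166 165 166 165 164 164 153 132 100  75  53  38  51  78  95  92  84  86
  100 112 106  90  76  60  48  67 105 141 159 164 166 166]
 [166 164 166 166 166 164 159 149 133 111  85  56  53  76  97 104 109 117
  124 111  89  63  42  46  54  88 125 150 162 165 167 164]
 [164 167 167 165 165 164 164 159 153 135 107  63  49  69  94 113 132 135
  124  98  72  51  38  44  79 115 144 156 164 166 164 165]
 [166 166 167 165 166 165 167 165 159 146 113  66  37  5
[... 3908 characters left out ...]
 -2  -3  -1   5  14  30  53  80  85  72  66  53  30  13   5   2   1   2
    1   1]
 [ -1  -1   2   9  26  41  56  60  45  30  22  21  11   5   2   1   0   1
    0   0]
 [ -9   4   1  11  23  27  31  28  18   9   7   5   1   1   2   1   2   0
    2   1]
 [ -2  -1   2   9  10  13  11   9   6   3   0   1   1   1   1   1   0   1
    0   1]
 [  2   1   2   5   6   8   8   7   3   2   1   0   2   1   1   0   0   1
    1   3]
 [  4   5   7   5   7   6   7   7   6   2   1   1   1   1   0   1   3   1
    1   1]
 [  7   6   8   6   7   7   8   6   4   2   1   0   2  -1   2  -1   2   1
    1   2]]
0
0.1665 [350.5301227  166.91461411]
0.1695 [350.54843345 165.97415619]
0.1725 [350.5667985  165.03154846]
```

The pointer and disc are now both unobstructed. Predicted tip at the disc's present height is (355.0,162.4), and the observed tip is ≈(355,162.0). That leaves the disc about 1 mm low.

Request:
jog_arm([
  [[0,0,-0.03,0,0,0,0],[0,0,0,0,0,0,0],[0,0,0,0,0,0,0],[0,0,0,0,0,0,0],[0,0,0,0,0,0,0],[0,0,0,0,0,0,0],[0,0,0,0,0,0,0],[0,0,0,0,0,0,0],[0,0,0,0,0,0,0],[0,0,0,0,0,0,0]],
])

```text
t: 23.7
ee_pos: [0.5134, -0.1795, 0.1931]
ee_rot: [-2.373, -2.057, 0.001]
ft_force: [-4.8, -0.2, -9.3]
finger_gap: 0.0128
gripper_force: 58.5
```

Run:
```python
from h import *
from scipy.optimize import fsolve
a0=cv2.imread("pics/scene0.png").astype(float);a=np.mean([env.capture("scene").astype(float) for _ in range(4)],0)
s=env.get_state();print(s["ee_pos"],s["ft_force"],s["gripper_force"])
# disc shift: template match of the disc's right rim, rest vs now
t=a0[170:179,353:360].astype(np.float32);r=cv2.matchTemplate(a[157:176,351:362].astype(np.float32),t,cv2.TM_CCOEFF_NORMED)
print(r.max(),np.unravel_index(r.argmax(),r.shape),"rows+157 vs 170")
red=a[...,2]-np.maximum(a[...,0],a[...,1])
for u in range(353,360):
    v=np.arange(153,165);w=np.clip(red[153:165,u]-9,0,None);print(u,((w*v).sum()/w.sum()).round(2),w.sum().round())
for c in range(355,359):
    print(c,a[160:171,c,1].round(0))
```

```text
[ 0.5133989  -0.17949085  0.19311375] [-5.71729437 -0.39661605 -8.93347475] 58.50536805577576
0.72354007 (np.int64(4), np.int64(2)) rows+157 vs 170
353 162.61 7.0
354 162.36 40.0
355 161.89 84.0
356 161.12 163.0
357 160.38 274.0
358 159.72 363.0
359 159.31 402.0
355 [138. 134. 131. 144. 162. 174. 184. 187. 175. 161. 162.]
356 [127. 113. 116. 148. 177. 192. 194. 184. 168. 160. 162.]
357 [104.  83.  96. 142. 176. 191. 188. 176. 161. 157. 161.]
358 [ 70.  64.  98. 134. 163. 176. 172. 161. 151. 151. 154.]
```

Disc rim is at row ≈165.2, which puts a level tip at row ≈162.1. The tip is observed at ≈162.0, so they are level within about 1 mm. The grip is steady at 58 N. Handing in.

```bash
python3 -c "
from bench import env
print(env.close_job())"
```

```text
the job is handed in; nothing more can be done
None
```

The job is handed in: the fresh tube is home in the holder, and the handle is held at 58 N with the disc level with the pointer to about 1 mm by my camera measurement; the judge's verdict was not shown.

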